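Snap the retaining post into the album cradle and proof-pull it

TASK

Take the tall retaining post from the wooden rack and push it straight down into the empty mounting block until it snaps fully home with its flange flat on the plate, pressing no harder than about 20 newtons. Then, without jerking, pull straight up on the post with slowly rising force to about 12 newtons (never as much as 17), hold that pull for about a second to prove that it holds, ease off and let go, leaving it fully home. Leave everything else where it is.

Things in the scene. Friction and masses are not known exactly. Their poses are not given: they have to be found in the camera images.
- post: Tall loose post upright in one of the rack's two holes. Origin on its axis at the underside of its flange, z up the axis. Above: aluminium flange 30 mm wide, 3 mm thick, then a round wooden handle 20 mm wide up to z = 50 mm. Below: snap shank 35 mm long: collar 14.4 mm wide, neck 9 mm, bulb 16 mm wide with tapered tip. About 70 g. In the rack the flange lies 44 mm above the table.
- post_grip (a point): Point on the post's axis halfway up the wooden handle, 30 mm above the underside of the flange: a good place to grip (20 mm across).
- rack: Fixed wooden rack block, 126 mm (its x) by 50 mm (its y) by 44 mm high, origin at the centre of its underside. Two holes 19 mm in diameter and 39 mm deep at x = -30 mm and +30 mm; one holds the tall post, the other the short foot.
- foot: Bystander: a short foot with a flat wooden disc head, 36 mm in diameter and 10 mm thick, in the rack's other hole; origin at the underside of the disc. Leave it there.
- block: The empty mounting block, fixed: hollow plywood block 94 by 94 mm with an aluminium socket plate on top. Blocks differ in height: the plate's top is 49 to 61 mm above the table. Origin on the block's axis 55 mm below the unloaded plate's top (so up to 6 mm above or below the table), z up.
- socket_mouth (a point): Centre of the hole (20 mm wide, 3 mm bevel) at the top face of the empty block's socket plate (12 mm thick, 62 mm square); z up. Spring wires below snap behind the post's bulb: the last 11 mm take a force rising to 6 to 14 N, then it gives and the last 2 to 3 mm go easily. Home when post is at this point. A post not snapped in lifts out easily.
- socket: That socket plate, same point as socket_mouth. It floats on rubber in the block: 8 N per mm both ways, so a pull of 12 N raises it by 1.5 mm and a press of 12 N sinks it by 1.5 mm; it comes back by itself. So small a travel is lost in the noise of the poses: go by the force felt at the gripper.
- filled_block: Bystander: a like block, fixed, also 49 to 61 mm high, already fitted with its own post of the same shape (handle standing 50 mm above the plate). Origin on its axis 55 mm below the plate's top. Do not touch it.
- phone: Bystander: black phone lying flat, 150 by 72 by 9 mm, origin at the centre of its underside.
- loupe: Bystander: black magnifier, 38 mm in diameter, 42 mm high, origin at the centre of its underside.
- brush: Bystander: dusting brush 170 mm long lying on the table.
- tape: Bystander: roll of paper tape lying flat, 90 mm in diameter, 19 mm high, origin at the centre of its underside.
- weight: Bystander: round brass paperweight 50 mm in diameter, 48 mm high, origin at the centre of its underside.

How it is judged:
By the outcome, as a careful person would: the job done as asked, in the order asked, and still so for the second after the job is handed in, with the robot touching nothing.
It also fails if it takes over 70 s, if anything falls off the work surface, if the arm or the gripper's body presses on something with over 40 N, if the wrist force passes 120 N, or if a joint passes its speed limit or range.

ROBOT

A 6-joint arm with a two-finger parallel gripper is mounted at the origin on the work surface. World frame = base frame: x ahead of the robot, y to its left, z up, the work surface at z = 0. Lengths are in m, angles in degrees, forces in N, time in s.
With the tool pointing down it reaches from about 0.3 to 0.75 m from the base axis. Payload 8.5 kg.
Tool frame: the origin (TCP) lies on the centre line of the jaws, within the pads' length; the fingertips stand 19 mm ahead of it and the grasp point (between the pads) is the TCP; z points along the fingers, x is the direction in which the jaws open and shut, and the axes are right-handed (so a half turn about z gives the same grasp; the last joint's range is limited). The gripper opens to 85 mm and grips with 20 to 120 N. Pads are 22 mm wide; open, the fingers measure 114 mm over their backs; the gripper's body (76 mm by 85 mm) begins 54 mm behind the grasp point. The pads swing forward as they close: fully open they stand 13 mm farther back than shut.
Start: joints at [63.982, 21.807, 74.336, -0, 83.858, -12.336], TCP at [0.13, 0.534, 0.25] pointing down, gripper open.
Joint ranges: [-178.18, 178.18], [-50.72, 133.34], [12.68, 142.11], [-81.47, 261.47], [9.98, 163.14], [-165.26, 165.26]. Speed limits (degrees/s): [136.94, 136.94, 180, 180, 180, 180].

INTERFACE

Orientations are given as a 3x3 rotation matrix whose columns are the frame's x, y, z axes.
In Python, from rig import env, cams, order gives the robot as it stands.
- The arm moves only by the tool step_arm, never from a script. Its argument "steps" is a list of rows, each an object with "xyz": the shift along the tool's x, y, z normalised to -1 to 1, where 1 is 0.04 m, a list of three; "turn": the turn, a rotation vector about the tool's x, y, z normalised to -1 to 1, where 1 is 0.08 rad, a list of three; "gripper": the gripper command: -1 is shut, 1 is fully open, values between are in proportion. A call has 1 to 20 rows; each row shifts and turns the commanded pose from where the row before left it, along the tool's axes as they then stand; what a row does not reach is not made up. A row lasts 1/12 s, in which the tool goes at most 41.7 mm and 7.16 degrees, less where a joint would pass 70% of its speed; a pose out of reach is approached as far as the arm can. A call with a number of a shift or a turn outside -1 to 1 is refused whole. A call with a gripper value outside its range is refused whole. The fingers move at their own pace and stop on an object; "squeeze" is the grip in N (left out, the last holds). Time passes only in rows, so rows that do not move let the fingers close. It gives the time, the measured TCP pose, the force and the opening at its end, in the units of the state.
- env.observe(): the state, without advancing time (a new reading comes with each control period).
- cams.get_image(name): name is "scene" or "top" or "wrist"; returns (picture, depth): 384x512x3 uint8, red, green, blue; 384x512 float32, m along the optical axis (not along the pixel's ray), 0 where there is no reading.
- cams.camera_info(name): a dict with "fx", "fy", "cx", "cy" (pixels), "k1" (the pictures are not rectified: a ray, as slopes to the right and down, at radius r is drawn at 1 + k1 r^2 times it, then the intrinsics apply), "extrinsics" (4x4, takes a point from camera to world coordinates). Camera axes: x right, y down, z forward; pixel columns grow to the right and rows downward; lengths in m; the calibration is good to about 2 mm. A picture is of the moment at which its call begins: read the wrist's pose just before it. camera_info takes no time and is no camera call; for the wrist camera it gives the pose at the moment of the call.
- order.close_job(): hands the job in, once; it reports no verdict.
The state is a dict: "time_s": time; "q": joint angles; "qvel": joint speeds; "joint_efforts": joint torques, N m; "position": TCP position; "tool_rot": TCP orientation; "ft_force": force on the tool from outside, world axes, zero at the start; "wrist_torque": the same for the moment, N m; "grip_width": finger opening in m.
Only numpy, scipy, OpenCV 4.12 (cv2) and the standard library are available. Lean on these libraries where they do the work, as an engineer would, in place of code of your own. Each camera call takes 0.05 s, during which the arm holds its last target. There are 200 camera calls.

## Working session

There is one attempt and no reset: what is moved stays moved. The work goes in short steps, Python scripts to look and compute and a tool call to move; the robot and the scene stay as the last step left them, time stands still between calls to the robot, and variables do not carry over. Pictures are saved under pics/ and viewed, about 8 in all and at most 12, crops included, and the job is handed in when it is done.

Besides the shell and the picture viewer there is one more tool, called as name(argument=value, ...) on one line, values as JSON. step_arm: Moves the arm, as the interface text tells. Scaled input: -1 to 1 covers 0.04 m each way for a shift and 0.08 rad each way for a turn. Its arguments: {"type":"object","properties":{"steps":{"type":"array"},"squeeze":{"type":"number"}},"required":["steps"]}

```bash
ls; mkdir -p pics
python3 - <<'E'
from rig import env,cams,order
import cv2,numpy as np
s=env.observe();print(s)
for n in("scene","top"):
    p,d=cams.get_image(n);cv2.imwrite(f"pics/{n}.png",p[:,:,::-1]);np.save(f"pics/{n}_d.npy",d)
    c=cams.camera_info(n);print(n,c)
E
```

```text
pics
{'time_s': 0.0, 'q': array([ 6.39808796e+01,  2.18414110e+01,  7.43848731e+01, -2.15979949e-03,
        8.38569806e+01, -1.23348563e+01]), 'qvel': array([-0.123755  , -0.00081994,  0.01480915, -0.05659306,  0.06453447,
       -0.17209858]), 'joint_efforts': array([ 1.55818096e-03, -4.48477650e+01, -2.31274921e+01, -1.27936860e-04,
        4.84044082e-03,  1.10092245e-05]), 'position': array([0.12999876, 0.53414545, 0.24970711]), 'tool_rot': array([[ 2.36566930e-01,  9.71615008e-01, -6.03814519e-04],
       [ 9.71614146e-01, -2.36567542e-01, -1.32239334e-03],
       [-1.42770013e-03, -2.73840196e-04, -9.99998943e-01]]), 'ft_force': array([-0.88919948,  0.22545517,  0.03332054]), 'wrist_torque': array([-0.02579385, -0.01721525, -0.00865963]), 'grip_width': 0.08503446292875845}
scene {'fx': 373.3806286694477, 'fy': 373.3806286694477, 'cx': 251.84768034530015, 'cy': 185.34702362569027, 'k1': -0.08801161349460598, 'extrinsics': array([[ 0.78317079,  0.39904296, -0.47687338,  1.1053125 ],
       [ 0.6214466 , -0.47621238,  0.62211405, -0.71043036],
       [ 0.02115723, -0.7835729 , -0.62093952,  0.77771492],
       [ 0.        ,  0.        ,  0.        ,  1.        ]])}
top {'fx': 392.8297409935499, 'fy': 392.8297409935499, 'cx': 253.59048106896935, 'cy': 193.69786062155254, 'k1': -0.005918422694688578, 'extrinsics': array([[-4.29032517e-04, -9.93013867e-01,  1.17996928e-01,
         4.60329100e-01],
       [-9.99887688e-01,  2.19368488e-03,  1.48255993e-02,
        -1.84303594e-02],
       [-1.49808737e-02, -1.17977315e-01, -9.92903282e-01,
         1.11124982e+00],
       [ 0.00000000e+00,  0.00000000e+00,  0.00000000e+00,
         1.00000000e+00]])}
```

View pics/scene.png

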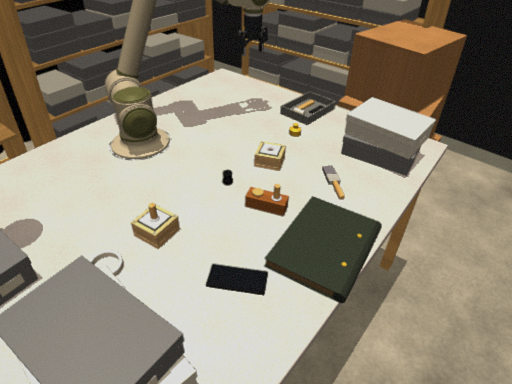

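View pics/top.png

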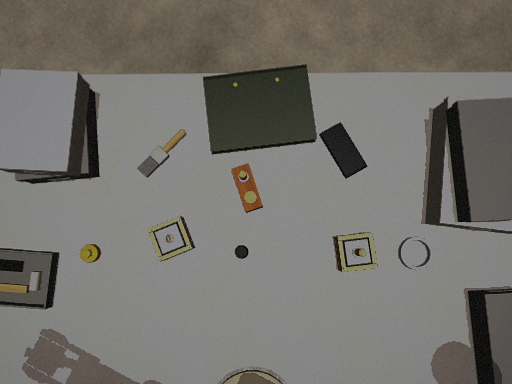

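The scene view shows the rack at (267,200), with the post at its right end, the empty block at (270,154) and the filled block at (155,223). In the top view the empty block is at (170,239), the post at about (243,176), the foot at (250,197) and the filled block at (357,252). Next I'll measure these.

```bash
cat > h.py <<'E'
import numpy as np,cv2
from rig import env,cams,order
def ray(c,u,v):
    K=np.array([[c['fx'],0,c['cx']],[0,c['fy'],c['cy']],[0,0,1]])
    p=cv2.undistortPoints(np.array([[[u,v]]],float),K,np.array([c['k1'],0,0,0.]))[0,0]
    return np.array([p[0],p[1],1.])
def at_z(c,u,v,z):
    E=c['extrinsics'];r=E[:3,:3]@ray(c,u,v);o=E[:3,3];return o+r*(z-o[2])/r[2]
def at_d(c,u,v,d):
    E=c['extrinsics'];return E[:3,:3]@(ray(c,u,v)*d)+E[:3,3]
def proj(c,P):
    E=c['extrinsics'];q=E[:3,:3].T@(np.array(P)-E[:3,3])
    x,y=q[:2]/q[2];f=1+c['k1']*(x*x+y*y);return c['fx']*x*f+c['cx'],c['fy']*y*f+c['cy']
E
python3 - <<'E'
from h import *
c=cams.camera_info('top');d=np.load('pics/top_d.npy');p=cv2.imread('pics/top.png')
for n,u,v in(('block',170,239),('blockcorner',160,232),('plate',178,246),('post',243,175),('foot',250,197),('filled',360,253),('fplate',366,262),('table',210,280),('rack',246,187)):
    w=np.median(d[v-1:v+2,u-1:u+2]);print(n,w,at_d(c,u,v,w).round(4))
a=cv2.resize(p[145:270,140:270],None,fx=5,fy=5,interpolation=cv2.INTER_CUBIC)
cv2.imwrite('pics/topc.png',np.clip(a*1.5,0,255))
E
```

```text
block 1.0941198 [0.4642 0.2309 0.0135]
blockcorner 1.0555265 [0.4827 0.249  0.0548]
plate 1.0491655 [0.4455 0.1994 0.0561]
post 1.0293838 [0.6305 0.0245 0.0954]
foot 1.0623387 [0.5768 0.007  0.0555]
filled 0.98786956 [ 0.4286 -0.2712  0.1088]
fplate 1.0357628 [ 0.4035 -0.2992  0.0571]
table 1.0915782 [0.351  0.1194 0.0009]
rack 1.0772054 [0.6057 0.0183 0.0442][ WARN:0@0.391] global loadsave.cpp:1063 imwrite_ Unsupported depth image for selected encoder is fallbacked to CV_8U.
```

View pics/topc.png

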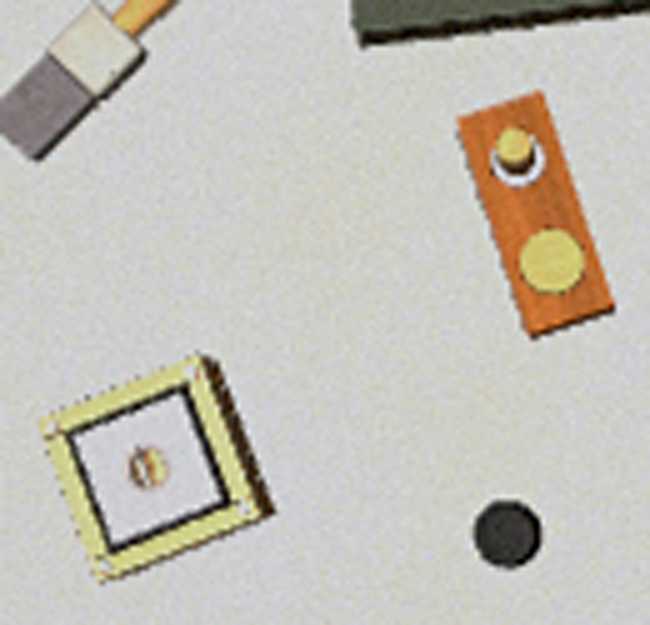

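```bash
cat >> h.py <<'E'
def plan(P,yaw=None):
    """shift in tool axes (units of rows total) to TCP P, and yaw of tool x needed (mod 180)"""
    s=env.observe();R=s['tool_rot'];dp=np.array(P)-s['position']
    a=np.degrees(np.arctan2(R[1,0],R[0,0]))
    print('t',s['time_s'],'pos',s['position'].round(4),'yaw',a.round(2),'F',s['ft_force'].round(2),'w',s['grip_width'])
    print('tool shift mm',(R.T@dp*1e3).round(1),'units',(R.T@dp/.04).round(3))
    if yaw is not None:
        t=(yaw-a+90)%180-90;print('yaw change world',t,'tool-z turn units',(-np.radians(t)/.08).round(3))
E
python3 - <<'E'
from h import *
c=cams.camera_info('top')
f=lambda x,y:((x+.5)/5-.5+140,(y+.5)/5-.5+145)
po=at_z(c,*f(515,146),.094);fl=at_z(c,*f(518,161),.047);fo=at_z(c,*f(552,261),.054);h=at_z(c,*f(148,468),.055)
print(po,fl,fo,h)
k=[at_z(c,*f(x,y),.055) for x,y in((66,433),(187,388),(231,502),(109,551))];print(np.mean(k,0))
d=po-fo;print(np.linalg.norm(d[:2]))
yaw=np.degrees(np.arctan2(d[1],d[0]))+90;print('yaw',yaw)
plan([po[0],po[1],.25],yaw)
D=np.load('pics/top_d.npy')
m=D[225:252,155:185]; zs=[at_d(c,u,v,D[v,u])[2] for v in range(226,252) for u in range(157,184) if 5.5<np.hypot(u-169.2,v-238)<10]
print('plate z',np.median(zs))
E
```

```text
[0.63388265 0.02558955 0.094     ] [0.63355685 0.02595219 0.047     ] [0.57753341 0.00708535 0.054     ] [0.46617889 0.22371722 0.055     ]
[0.46603373 0.2235965  0.055     ]
0.05930970699458094
yaw 108.17936811741242
t 0.1 pos [0.13   0.5342 0.2498] yaw 76.32 F [-0.06  0.2  -0.65] w 0.08507731058376664
tool shift mm [-3.750e+02  6.099e+02  1.000e-01] units [-9.3740e+00  1.5248e+01  2.0000e-03]
yaw change world 31.8613419747756 tool-z turn units -6.951
plate z 0.0559710724607978
```

step_arm(steps=[{"xyz": [0, 0, 0], "turn": [0, 0, -0.993], "gripper": 1}, {"xyz": [0, 0, 0], "turn": [0, 0, -0.993], "gripper": 1}, {"xyz": [0, 0, 0], "turn": [0, 0, -0.993], "gripper": 1}, {"xyz": [0, 0, 0], "turn": [0, 0, -0.993], "gripper": 1}, {"xyz": [0, 0, 0], "turn": [0, 0, -0.993], "gripper": 1}, {"xyz": [0, 0, 0], "turn": [0, 0, -0.993], "gripper": 1}, {"xyz": [0, 0, 0], "turn": [0, 0, -0.993], "gripper": 1}, {"xyz": [-0.8, 0.4, 0], "turn": [0, 0, 0], "gripper": 1}, {"xyz": [-0.8, 0.4, 0], "turn": [0, 0, 0], "gripper": 1}, {"xyz": [-0.8, 0.4, 0], "turn": [0, 0, 0], "gripper": 1}, {"xyz": [-0.8, 0.4, 0], "turn": [0, 0, 0], "gripper": 1}, {"xyz": [-0.8, 0.4, 0], "turn": [0, 0, 0], "gripper": 1}, {"xyz": [-0.8, 0.4, 0], "turn": [0, 0, 0], "gripper": 1}, {"xyz": [-0.8, 0.4, 0], "turn": [0, 0, 0], "gripper": 1}, {"xyz": [-0.8, 0.4, 0], "turn": [0, 0, 0], "gripper": 1}, {"xyz": [-0.8, 0.4, 0], "turn": [0, 0, 0], "gripper": 1}, {"xyz": [-0.8, 0.4, 0], "turn": [0, 0, 0], "gripper": 1}, {"xyz": [-0.8, 0.4, 0], "turn": [0, 0, 0], "gripper": 1}, {"xyz": [0, 0, 0], "turn": [0, 0, 0], "gripper": 1}, {"xyz": [0, 0, 0], "turn": [0, 0, 0], "gripper": 1}])

```text
time_s: 1.77
position: [0.408, 0.2537, 0.2499]
tool_rot: [[-0.309, 0.951, -0.001], [0.951, 0.309, -0.0], [0.0, -0.001, -1.0]]
ft_force: [-0.4, -0.4, -0.9]
grip_width: 0.0852
```

Run:
```python
from h import *
plan([.6337,.0258,.25],108.18)
c=cams.camera_info('wrist');p,d=cams.get_image('wrist')
print(c, 'pred hole px',proj(c,[.4661,.2236,.056]))
cv2.imwrite('pics/w1.png',p[:,:,::-1]);np.save('pics/w1_d.npy',d);np.save('pics/w1_c.npy',c,allow_pickle=True)
```

```text
t 1.7667 pos [0.408  0.2537 0.2499] yaw 107.99 F [-0.43 -0.44 -0.88] w 0.08520184421237992
tool shift mm [-286.5  144.3   -0.3] units [-7.162  3.607 -0.008]
yaw change world 0.18634069385515772 tool-z turn units -0.041
{'fx': 329.6070140592315, 'fy': 329.6070140592315, 'cx': 259.33169687136956, 'cy': 190.9175588997063, 'k1': -0.024355075074788877, 'extrinsics': array([[-3.08893634e-01,  9.04353693e-01,  2.94498083e-01,
         3.32602128e-01],
       [ 9.51096589e-01,  2.93696909e-01,  9.56943307e-02,
         2.28951376e-01],
       [ 4.83447601e-05,  3.09655491e-01, -9.50848818e-01,
         3.74164603e-01],
       [ 0.00000000e+00,  0.00000000e+00,  0.00000000e+00,
         1.00000000e+00]])} pred hole px (np.float64(214.6055736246754), np.float64(210.83432911943152))
```

View pics/w1.png

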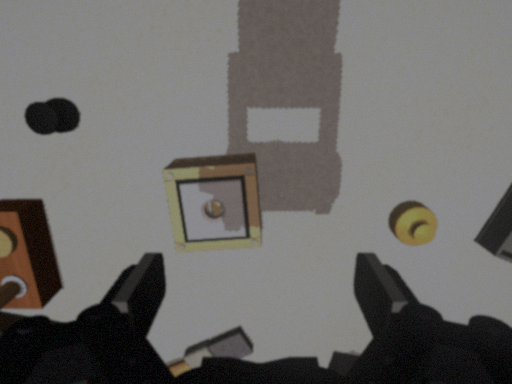

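The wrist view shows the hole at about (214,208.5). The top camera predicted (214.6,210.8), so they agree to within about 1.5 mm. I'll move on to a point short of the rack and look again.

Run:
```python
from h import *
c=np.load('pics/w1_c.npy',allow_pickle=True).item();d=np.load('pics/w1_d.npy')
z=[at_d(c,u,v,d[v,u])[2] for v in range(183,236) for u in range(183,242) if np.hypot(u-214,v-209)>14]
print('plate z wrist',np.median(z))
k=[at_z(c,*q,.0555) for q in((176,180),(243,176),(250,238),(184,243))];print('plate',np.mean(k,0))
print('hole',at_z(c,214,208.5,.0555))
z=[at_d(c,u,v,d[v,u])[2] for v in range(255,300) for u in range(200,330)];print('table z',np.median(z))
```

```text
plate z wrist 0.05542819070491231
plate [0.4661248  0.22207738 0.0555    ]
hole [0.46400359 0.22229838 0.0555    ]
table z 0.0004322808888493068
```

step_arm(steps=[{"xyz": [-0.8, 0.3, 0], "turn": [0, 0, -0.04], "gripper": 1}, {"xyz": [-0.8, 0.3, 0], "turn": [0, 0, 0], "gripper": 1}, {"xyz": [-0.8, 0.3, 0], "turn": [0, 0, 0], "gripper": 1}, {"xyz": [-0.8, 0.3, 0], "turn": [0, 0, 0], "gripper": 1}, {"xyz": [-0.8, 0.3, 0], "turn": [0, 0, 0], "gripper": 1}, {"xyz": [-0.8, 0.3, 0], "turn": [0, 0, 0], "gripper": 1}, {"xyz": [-0.8, 0.3, 0], "turn": [0, 0, 0], "gripper": 1}, {"xyz": [-0.8, 0.2, 0], "turn": [0, 0, 0], "gripper": 1}, {"xyz": [-0.5, 0.1, 0], "turn": [0, 0, 0], "gripper": 1}, {"xyz": [0, 0, 0], "turn": [0, 0, 0], "gripper": 1}, {"xyz": [0, 0, 0], "turn": [0, 0, 0], "gripper": 1}, {"xyz": [0, 0, 0], "turn": [0, 0, 0], "gripper": 1}])

```text
time_s: 2.82
position: [0.5844, 0.0248, 0.2503]
tool_rot: [[-0.317, 0.949, -0.001], [0.949, 0.317, 0.0], [0.001, -0.0, -1.0]]
ft_force: [-0.2, 1.3, -0.1]
grip_width: 0.0849
```

Run:
```python
from h import *
plan([.6337,.0258,.25],108.18)
c=cams.camera_info('wrist');p,d=cams.get_image('wrist')
print('pred top',proj(c,[.6337,.0258,.094]),'flange',proj(c,[.6337,.0258,.047]))
cv2.imwrite('pics/w2.png',p[:,:,::-1]);np.save('pics/w2_d.npy',d);np.save('pics/w2_c.npy',c,allow_pickle=True)
```

```text
t 2.8167 pos [0.5844 0.0248 0.2503] yaw 108.46 F [-0.16  1.33 -0.1 ] w 0.08485648638040734
tool shift mm [-14.6  47.1   0.3] units [-0.365  1.177  0.007]
yaw change world -0.28134364937869805 tool-z turn units 0.061
pred top (np.float64(243.7744288518211), np.float64(226.64028972856735)) flange (np.float64(245.72827137923642), np.float64(208.387922223161))
```

View pics/w2.png

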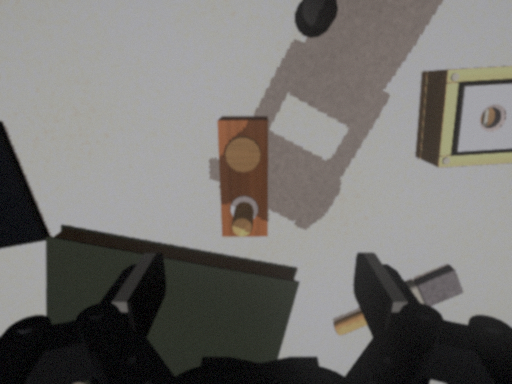

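The wrist view shows the post's top at (242,228), its flange at (244,208) and the foot at (242,155). All are within about 2 px of the prediction.

Run:
```python
from h import *
c=np.load('pics/w2_c.npy',allow_pickle=True).item();d=np.load('pics/w2_d.npy')
print('top',at_z(c,242,228,.094),'flange',at_z(c,244,208,.047),'foot',at_z(c,242,155,.054))
print('hole far',at_z(c,491.5,117,.0555))
for u,v in((170,260),(260,290)):print('box',at_d(c,u,v,d[v,u]))
plan([.6333,.0248,.15],108.18)
```

```text
top [0.63553747 0.02465211 0.094     ] flange [0.633861   0.02392205 0.047     ] foot [0.57841407 0.00454443 0.054     ]
hole far [0.46640903 0.22053251 0.0555    ]
box [ 0.72819112 -0.0375223   0.03420418]
box [0.73346949 0.07521348 0.03446232]
t 2.8667 pos [0.5844 0.0248 0.2505] yaw 108.48 F [0.06 1.09 0.31] w 0.08543829047915537
tool shift mm [-15.6  46.4 100.5] units [-0.389  1.159  2.512]
yaw change world -0.29814660341826027 tool-z turn units 0.065
```

step_arm(steps=[{"xyz": [-0.2, 0.59, 0], "turn": [0, 0, 0.065], "gripper": 1}, {"xyz": [-0.2, 0.59, 0], "turn": [0, 0, 0], "gripper": 1}, {"xyz": [0, 0, 0.8], "turn": [0, 0, 0], "gripper": 1}, {"xyz": [0, 0, 0.8], "turn": [0, 0, 0], "gripper": 1}, {"xyz": [0, 0, 0.7], "turn": [0, 0, 0], "gripper": 1}, {"xyz": [0, 0, 0.5], "turn": [0, 0, 0], "gripper": 1}, {"xyz": [0, 0, 0.4], "turn": [0, 0, 0], "gripper": 1}, {"xyz": [0, 0, 0], "turn": [0, 0, 0], "gripper": 1}, {"xyz": [0, 0, 0], "turn": [0, 0, 0], "gripper": 1}])

```text
time_s: 3.62
position: [0.6346, 0.0238, 0.1225]
tool_rot: [[-0.311, 0.95, -0.001], [0.95, 0.311, 0.0], [0.0, -0.001, -1.0]]
ft_force: [-0.5, 1.0, 1.0]
grip_width: 0.0855
```

Run:
```python
from h import *
plan([.6343,.0247,.074],108.18)
c=cams.camera_info('wrist');p,d=cams.get_image('wrist')
print('pred top',proj(c,[.6343,.0247,.094]),'TCP',proj(c,env.observe()['position']))
cv2.imwrite('pics/w3.png',p[:,:,::-1]);np.save('pics/w3_d.npy',d);np.save('pics/w3_c.npy',c,allow_pickle=True)
```

```text
t 3.6167 pos [0.6346 0.0238 0.1225] yaw 108.15 F [-0.49  0.95  0.97] w 0.0855373940235567
tool shift mm [ 0.9  0.1 48.5] units [2.200e-02 1.000e-03 1.213e+00]
yaw change world 0.03318808366292103 tool-z turn units -0.007
pred top (np.float64(261.48813554774597), np.float64(245.42415158070526)) TCP (np.float64(258.820842763702), np.float64(278.25378553647727))
```

View pics/w3.png

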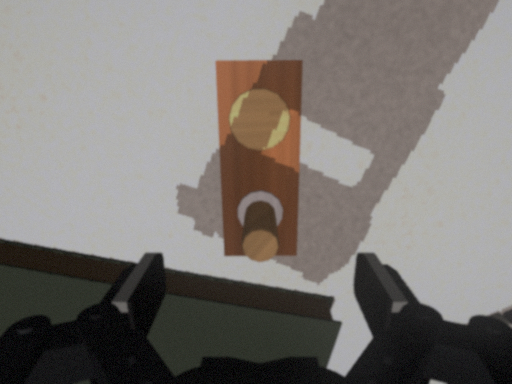

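The post's top is at (260.5,245.5), centred between the jaws. I'll descend and grip.

step_arm(steps=[{"xyz": [0.01, 0, 0.5], "turn": [0, 0, 0], "gripper": 1}, {"xyz": [0.01, 0, 0.4], "turn": [0, 0, 0], "gripper": 1}, {"xyz": [0, 0, 0.3], "turn": [0, 0, 0], "gripper": 1}, {"xyz": [0, 0, 0], "turn": [0, 0, 0], "gripper": 1}, {"xyz": [0, 0, 0], "turn": [0, 0, 0], "gripper": 1}, {"xyz": [0, 0, 0], "turn": [0, 0, 0], "gripper": 0}, {"xyz": [0, 0, 0], "turn": [0, 0, 0], "gripper": -0.3}, {"xyz": [0, 0, 0], "turn": [0, 0, 0], "gripper": -0.5}, {"xyz": [0, 0, 0], "turn": [0, 0, 0], "gripper": -1}, {"xyz": [0, 0, 0], "turn": [0, 0, 0], "gripper": -1}, {"xyz": [0, 0, 0], "turn": [0, 0, 0], "gripper": -1}, {"xyz": [0, 0, 0], "turn": [0, 0, 0], "gripper": -1}, {"xyz": [0, 0, 0], "turn": [0, 0, 0], "gripper": -1}, {"xyz": [0, 0, 0], "turn": [0, 0, 0], "gripper": -1}], squeeze=60)

```text
time_s: 4.83
position: [0.6349, 0.0233, 0.0748]
tool_rot: [[-0.31, 0.951, 0.001], [0.951, 0.31, -0.0], [-0.0, 0.001, -1.0]]
ft_force: [-1.8, 0.1, 5.8]
grip_width: 0.019
```

step_arm(steps=[{"xyz": [0, 0, -0.1], "turn": [0, 0, 0], "gripper": -1}, {"xyz": [0, 0, -0.2], "turn": [0, 0, 0], "gripper": -1}, {"xyz": [0, 0, -0.3], "turn": [0, 0, 0], "gripper": -1}, {"xyz": [0, 0, -0.4], "turn": [0, 0, 0], "gripper": -1}, {"xyz": [0, 0, -0.5], "turn": [0, 0, 0], "gripper": -1}, {"xyz": [0, 0, -0.5], "turn": [0, 0, 0], "gripper": -1}, {"xyz": [0, 0, -0.4], "turn": [0, 0, 0], "gripper": -1}, {"xyz": [0, 0, 0], "turn": [0, 0, 0], "gripper": -1}, {"xyz": [0, 0, 0], "turn": [0, 0, 0], "gripper": -1}, {"xyz": [0, 0, 0], "turn": [0, 0, 0], "gripper": -1}])

```text
time_s: 5.67
position: [0.6341, 0.0235, 0.1691]
tool_rot: [[-0.31, 0.951, -0.002], [0.951, 0.31, 0.0], [0.001, -0.002, -1.0]]
ft_force: [-0.2, 0.7, -1.4]
grip_width: 0.0184
```

Run:
```python
from h import *
plan([.4658,.2228,.165],108.18)
c=cams.camera_info('wrist');p,d=cams.get_image('wrist')
P=env.observe()['position'];print('pred top',proj(c,P+[0,0,.02]),'flange',proj(c,P-[0,0,.027]))
cv2.imwrite('pics/w4.png',p[:,:,::-1]);np.save('pics/w4_d.npy',d);np.save('pics/w4_c.npy',c,allow_pickle=True)
```

```text
t 5.6667 pos [0.6341 0.0235 0.1691] yaw 108.06 F [-0.25  0.68 -1.43] w 0.018447596077678534
tool shift mm [241.7 -98.2   4.5] units [ 6.042 -2.456  0.113]
yaw change world 0.11667211620961382 tool-z turn units -0.025
pred top (np.float64(260.025885795866), np.float64(304.86754768827103)) flange (np.float64(259.7605924215415), np.float64(246.5019650792084))
```

View pics/w4.png

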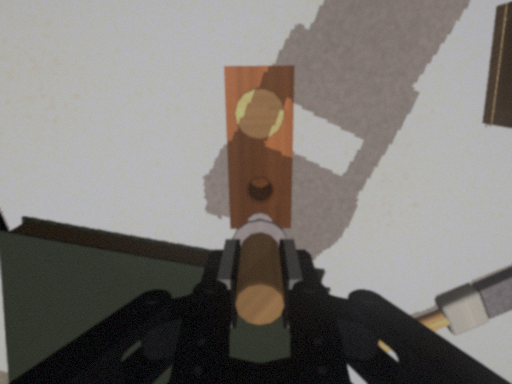

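The post is held upright: its top is at (260,305), as predicted, and the empty rack hole at (260,188) can be seen below it. I'll move over the block.

step_arm(steps=[{"xyz": [0.3, -0.12, 0], "turn": [0, 0, 0], "gripper": -1}, {"xyz": [0.6, -0.25, 0], "turn": [0, 0, 0], "gripper": -1}, {"xyz": [0.7, -0.28, 0], "turn": [0, 0, 0], "gripper": -1}, {"xyz": [0.7, -0.28, 0], "turn": [0, 0, 0], "gripper": -1}, {"xyz": [0.7, -0.28, 0], "turn": [0, 0, 0], "gripper": -1}, {"xyz": [0.7, -0.28, 0], "turn": [0, 0, 0], "gripper": -1}, {"xyz": [0.7, -0.28, 0], "turn": [0, 0, 0], "gripper": -1}, {"xyz": [0.7, -0.28, 0], "turn": [0, 0, 0], "gripper": -1}, {"xyz": [0.6, -0.25, 0], "turn": [0, 0, 0], "gripper": -1}, {"xyz": [0.34, -0.15, 0], "turn": [0, 0, 0], "gripper": -1}, {"xyz": [0, 0, 0], "turn": [0, 0, 0], "gripper": -1}, {"xyz": [0, 0, 0], "turn": [0, 0, 0], "gripper": -1}, {"xyz": [0, 0, 0], "turn": [0, 0, 0], "gripper": -1}])

```text
time_s: 6.8
position: [0.467, 0.2222, 0.1698]
tool_rot: [[-0.31, 0.951, -0.001], [0.951, 0.31, -0.0], [-0.0, -0.001, -1.0]]
ft_force: [0.4, -0.1, -0.5]
grip_width: 0.0189
```

Run:
```python
from h import *
c4=np.load('pics/w4_c.npy',allow_pickle=True).item();print('rack hole',at_z(c4,260,188,.044))
plan([.4655,.2222,.165],108.18)
c=cams.camera_info('wrist');p,d=cams.get_image('wrist')
P=env.observe()['position'];print('pred hole under TCP',proj(c,[P[0],P[1],.0555]),'flange',proj(c,P-[0,0,.027]))
cv2.imwrite('pics/w5.png',cv2.resize(p[100:360,130:390,::-1],None,fx=2.3,fy=2.3,interpolation=cv2.INTER_CUBIC));np.save('pics/w5_d.npy',d);np.save('pics/w5_c.npy',c,allow_pickle=True)
```

```text
rack hole [0.63343442 0.02365706 0.044     ]
t 6.8 pos [0.467  0.2222 0.1698] yaw 108.04 F [ 0.4  -0.11 -0.47] w 0.018896204134893232
tool shift mm [ 0.5 -1.4  4.8] units [ 0.012 -0.036  0.12 ]
yaw change world 0.13596332989769166 tool-z turn units -0.03
pred hole under TCP (np.float64(259.4017214379205), np.float64(192.9781220426717)) flange (np.float64(259.39741776804794), np.float64(246.98144080738624))
```

View pics/w5.png

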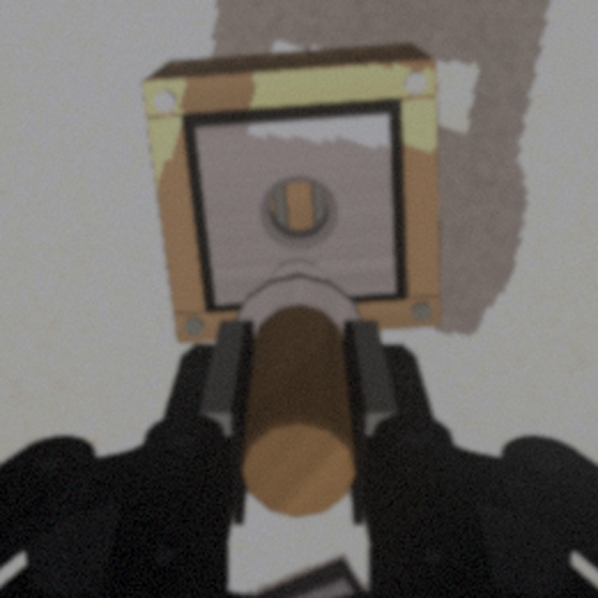

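The bevel ring of the hole is centred at crop (300,212), full-frame (259.9,191.9). The point directly under the TCP projects to (259.4,193.0), so the post is aligned to within 1 mm. I'll descend to put the tip in the hole.

step_arm(steps=[{"xyz": [0.01, -0.01, 0.2], "turn": [0, 0, 0], "gripper": -1}, {"xyz": [0, 0, 0.3], "turn": [0, 0, 0], "gripper": -1}, {"xyz": [0, 0, 0.3], "turn": [0, 0, 0], "gripper": -1}, {"xyz": [0, 0, 0.2], "turn": [0, 0, 0], "gripper": -1}, {"xyz": [0, 0, 0.1], "turn": [0, 0, 0], "gripper": -1}, {"xyz": [0, 0, 0.1], "turn": [0, 0, 0], "gripper": -1}, {"xyz": [0, 0, 0.1], "turn": [0, 0, 0], "gripper": -1}, {"xyz": [0, 0, 0.1], "turn": [0, 0, 0], "gripper": -1}, {"xyz": [0, 0, 0.05], "turn": [0, 0, 0], "gripper": -1}, {"xyz": [0, 0, 0], "turn": [0, 0, 0], "gripper": -1}, {"xyz": [0, 0, 0], "turn": [0, 0, 0], "gripper": -1}])

```text
time_s: 7.77
position: [0.4662, 0.223, 0.1124]
tool_rot: [[-0.31, 0.951, 0.0], [0.951, 0.31, 0.0], [-0.0, 0.0, -1.0]]
ft_force: [1.2, -0.1, -0.7]
grip_width: 0.0186
```

step_arm(steps=[{"xyz": [0, 0, 0.08], "turn": [0, 0, 0], "gripper": -1}, {"xyz": [0, 0, 0.08], "turn": [0, 0, 0], "gripper": -1}, {"xyz": [0, 0, 0.08], "turn": [0, 0, 0], "gripper": -1}, {"xyz": [0, 0, 0.06], "turn": [0, 0, 0], "gripper": -1}, {"xyz": [0, 0, 0], "turn": [0, 0, 0], "gripper": -1}, {"xyz": [0, 0, 0], "turn": [0, 0, 0], "gripper": -1}])

```text
time_s: 8.27
position: [0.466, 0.223, 0.1001]
tool_rot: [[-0.31, 0.951, -0.0], [0.951, 0.31, -0.0], [0.0, -0.0, -1.0]]
ft_force: [0.9, 0.3, -0.3]
grip_width: 0.0189
```

step_arm(steps=[{"xyz": [0, 0, 0.03], "turn": [0, 0, 0], "gripper": -1}, {"xyz": [0, 0, 0.03], "turn": [0, 0, 0], "gripper": -1}, {"xyz": [0, 0, 0.03], "turn": [0, 0, 0], "gripper": -1}, {"xyz": [0, 0, 0.03], "turn": [0, 0, 0], "gripper": -1}, {"xyz": [0, 0, 0], "turn": [0, 0, 0], "gripper": -1}, {"xyz": [0, 0, 0], "turn": [0, 0, 0], "gripper": -1}])

```text
time_s: 8.77
position: [0.4663, 0.2228, 0.0955]
tool_rot: [[-0.31, 0.951, 0.0], [0.951, 0.31, -0.0], [-0.0, 0.0, -1.0]]
ft_force: [0.5, -1.2, -0.3]
grip_width: 0.0188
```

step_arm(steps=[{"xyz": [0, 0, 0.02], "turn": [0, 0, 0], "gripper": -1}, {"xyz": [0, 0, 0.02], "turn": [0, 0, 0], "gripper": -1}, {"xyz": [0, 0, 0.02], "turn": [0, 0, 0], "gripper": -1}, {"xyz": [0, 0, 0], "turn": [0, 0, 0], "gripper": -1}])

```text
time_s: 9.1
position: [0.4662, 0.223, 0.0931]
tool_rot: [[-0.31, 0.951, 0.0], [0.951, 0.31, 0.0], [0.0, 0.0, -1.0]]
ft_force: [1.3, -0.1, 1.6]
grip_width: 0.0185
```

step_arm(steps=[{"xyz": [0, 0, 0.02], "turn": [0, 0, 0], "gripper": -1}, {"xyz": [0, 0, 0.02], "turn": [0, 0, 0], "gripper": -1}, {"xyz": [0, 0, 0], "turn": [0, 0, 0], "gripper": -1}])

```text
time_s: 9.35
position: [0.4661, 0.223, 0.0915]
tool_rot: [[-0.31, 0.951, 0.0], [0.951, 0.31, 0.0], [0.0, 0.0, -1.0]]
ft_force: [1.9, -0.3, 0.8]
grip_width: 0.0187
```

step_arm(steps=[{"xyz": [0, 0, 0.02], "turn": [0, 0, 0], "gripper": -1}, {"xyz": [0, 0, 0.01], "turn": [0, 0, 0], "gripper": -1}, {"xyz": [0, 0, 0], "turn": [0, 0, 0], "gripper": -1}])

```text
time_s: 9.6
position: [0.4661, 0.223, 0.0902]
tool_rot: [[-0.31, 0.951, -0.0], [0.951, 0.31, 0.0], [0.0, -0.0, -1.0]]
ft_force: [1.1, 0.9, 1.0]
grip_width: 0.0187
```

step_arm(steps=[{"xyz": [0, 0, 0.02], "turn": [0, 0, 0], "gripper": -1}, {"xyz": [0, 0, 0.01], "turn": [0, 0, 0], "gripper": -1}, {"xyz": [0, 0, 0], "turn": [0, 0, 0], "gripper": -1}])

```text
time_s: 9.85
position: [0.4656, 0.2228, 0.0885]
tool_rot: [[-0.31, 0.951, -0.002], [0.951, 0.31, -0.001], [-0.0, -0.002, -1.0]]
ft_force: [1.8, -1.1, -6.2]
grip_width: 0.0184
```

step_arm(steps=[{"xyz": [0, 0, 0.02], "turn": [0, 0, 0], "gripper": -1}, {"xyz": [0, 0, 0], "turn": [0, 0, 0], "gripper": -1}])

```text
time_s: 10.02
position: [0.4653, 0.2228, 0.0875]
tool_rot: [[-0.31, 0.951, -0.003], [0.951, 0.31, -0.001], [0.0, -0.003, -1.0]]
ft_force: [-0.9, -0.9, -8.2]
grip_width: 0.0188
```

step_arm(steps=[{"xyz": [0, 0, 0.02], "turn": [0, 0, 0], "gripper": -1}, {"xyz": [0, 0, 0], "turn": [0, 0, 0], "gripper": -1}])

```text
time_s: 10.18
position: [0.4654, 0.2228, 0.0869]
tool_rot: [[-0.31, 0.951, -0.002], [0.951, 0.31, -0.001], [0.0, -0.002, -1.0]]
ft_force: [-0.8, -1.6, -6.3]
grip_width: 0.0183
```

step_arm(steps=[{"xyz": [0, 0, 0], "turn": [0, 0, 0], "gripper": -1}, {"xyz": [0, 0, 0], "turn": [0, 0, 0], "gripper": -1}])

```text
time_s: 10.35
position: [0.4654, 0.2228, 0.0871]
tool_rot: [[-0.31, 0.951, -0.002], [0.951, 0.31, -0.0], [0.0, -0.002, -1.0]]
ft_force: [-2.8, -2.3, -7.6]
grip_width: 0.0182
```

Run:
```python
from h import *
plan([.4655,.2222,.0863],108.18)
c=cams.camera_info('wrist');p,d=cams.get_image('wrist')
print(env.observe()['ft_force'],env.observe()['wrist_torque'])
P=env.observe()['position'];print('flange pred',proj(c,P-[0,0,.027]))
cv2.imwrite('pics/w6.png',cv2.resize(p[100:360,130:390,::-1],None,fx=2.3,fy=2.3,interpolation=cv2.INTER_CUBIC))
```

```text
t 10.35 pos [0.4654 0.2228 0.0871] yaw 108.07 F [-2.82 -2.33 -7.6 ] w 0.018162696794128408
tool shift mm [-0.6 -0.1  0.8] units [-0.015 -0.003  0.021]
yaw change world 0.11142381964786807 tool-z turn units -0.024
[-2.31950265 -1.59229044 -8.5015464 ] [-0.48827133  0.50816942 -0.03530273]
flange pred (np.float64(259.799277637803), np.float64(246.89053188984198))
```

View pics/w6.png

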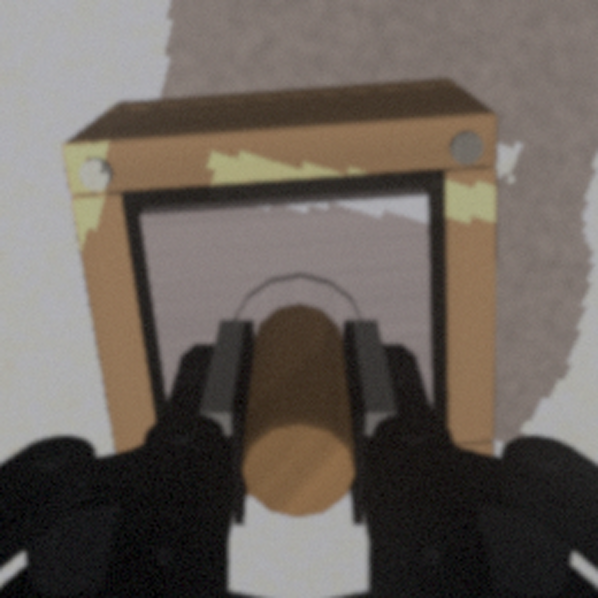

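The post hasn't slipped: its top is still at crop (300,470) and the flange now lies at the plate (top edge about y=273). The gripper feels a downward force of about 8 N, so the snap has already happened and the plate is being held about 1 mm high. I'll ease down to seat it.

step_arm(steps=[{"xyz": [0, 0, 0.01], "turn": [0, 0, 0], "gripper": -1}, {"xyz": [0, 0, 0.01], "turn": [0, 0, 0], "gripper": -1}, {"xyz": [0, 0, 0], "turn": [0, 0, 0], "gripper": -1}, {"xyz": [0, 0, 0], "turn": [0, 0, 0], "gripper": -1}])

```text
time_s: 10.73
position: [0.4661, 0.2229, 0.0868]
tool_rot: [[-0.31, 0.951, -0.0], [0.951, 0.31, -0.0], [-0.0, -0.0, -1.0]]
ft_force: [-1.9, -3.2, -5.3]
grip_width: 0.0185
```

step_arm(steps=[{"xyz": [0, 0, 0.01], "turn": [0, 0, 0], "gripper": -1}, {"xyz": [0, 0, 0], "turn": [0, 0, 0], "gripper": -1}, {"xyz": [0, 0, 0], "turn": [0, 0, 0], "gripper": -1}])

```text
time_s: 10.98
position: [0.4664, 0.223, 0.0865]
tool_rot: [[-0.31, 0.951, 0.001], [0.951, 0.31, 0.0], [-0.0, 0.001, -1.0]]
ft_force: [-1.0, -2.6, -4.7]
grip_width: 0.0182
```

step_arm(steps=[{"xyz": [0, 0, 0.01], "turn": [0, 0, 0], "gripper": -1}, {"xyz": [0, 0, 0], "turn": [0, 0, 0], "gripper": -1}, {"xyz": [0, 0, 0], "turn": [0, 0, 0], "gripper": -1}])

```text
time_s: 11.23
position: [0.4665, 0.223, 0.0862]
tool_rot: [[-0.31, 0.951, 0.001], [0.951, 0.31, 0.0], [-0.0, 0.001, -1.0]]
ft_force: [-0.9, -1.8, -2.7]
grip_width: 0.0186
```

step_arm(steps=[{"xyz": [0, 0, 0.01], "turn": [0, 0, 0], "gripper": -1}, {"xyz": [0, 0, 0.01], "turn": [0, 0, 0], "gripper": -1}, {"xyz": [0, 0, 0], "turn": [0, 0, 0], "gripper": -1}, {"xyz": [0, 0, 0], "turn": [0, 0, 0], "gripper": -1}])

```text
time_s: 11.57
position: [0.4666, 0.2231, 0.0855]
tool_rot: [[-0.31, 0.951, 0.002], [0.951, 0.31, 0.0], [-0.0, 0.002, -1.0]]
ft_force: [-0.3, -1.9, 0.7]
grip_width: 0.0187
```

step_arm(steps=[{"xyz": [0, 0, 0.01], "turn": [0, 0, 0], "gripper": -1}, {"xyz": [0, 0, 0.01], "turn": [0, 0, 0], "gripper": -1}, {"xyz": [0, 0, 0], "turn": [0, 0, 0], "gripper": -1}, {"xyz": [0, 0, 0], "turn": [0, 0, 0], "gripper": -1}])

```text
time_s: 11.9
position: [0.4666, 0.223, 0.0849]
tool_rot: [[-0.31, 0.951, 0.002], [0.951, 0.31, 0.0], [-0.0, 0.002, -1.0]]
ft_force: [0.1, -2.2, 5.9]
grip_width: 0.0186
```

step_arm(steps=[{"xyz": [0, 0, 0.01], "turn": [0, 0, 0], "gripper": -1}, {"xyz": [0, 0, 0.01], "turn": [0, 0, 0], "gripper": -1}, {"xyz": [0, 0, 0], "turn": [0, 0, 0], "gripper": -1}, {"xyz": [0, 0, 0], "turn": [0, 0, 0], "gripper": -1}])

```text
time_s: 12.23
position: [0.4667, 0.2231, 0.0844]
tool_rot: [[-0.31, 0.951, 0.002], [0.951, 0.31, 0.0], [-0.0, 0.002, -1.0]]
ft_force: [-0.3, -3.1, 9.3]
grip_width: 0.0187
```

step_arm(steps=[{"xyz": [0, 0, 0.01], "turn": [0, 0, 0], "gripper": -1}, {"xyz": [0, 0, 0.005], "turn": [0, 0, 0], "gripper": -1}, {"xyz": [0, 0, 0], "turn": [0, 0, 0], "gripper": -1}, {"xyz": [0, 0, 0], "turn": [0, 0, 0], "gripper": -1}, {"xyz": [0, 0, 0], "turn": [0, 0, 0], "gripper": -1}])

```text
time_s: 12.65
position: [0.4667, 0.2231, 0.0841]
tool_rot: [[-0.31, 0.951, 0.002], [0.951, 0.31, 0.0], [-0.0, 0.002, -1.0]]
ft_force: [-1.7, -3.1, 11.8]
grip_width: 0.0186
```

step_arm(steps=[{"xyz": [0, 0, -0.005], "turn": [0, 0, 0], "gripper": -1}, {"xyz": [0, 0, -0.005], "turn": [0, 0, 0], "gripper": -1}, {"xyz": [0, 0, -0.005], "turn": [0, 0, 0], "gripper": -1}, {"xyz": [0, 0, -0.005], "turn": [0, 0, 0], "gripper": -1}, {"xyz": [0, 0, -0.005], "turn": [0, 0, 0], "gripper": -1}, {"xyz": [0, 0, -0.005], "turn": [0, 0, 0], "gripper": -1}, {"xyz": [0, 0, -0.005], "turn": [0, 0, 0], "gripper": -1}, {"xyz": [0, 0, -0.005], "turn": [0, 0, 0], "gripper": -1}, {"xyz": [0, 0, -0.005], "turn": [0, 0, 0], "gripper": -1}, {"xyz": [0, 0, -0.005], "turn": [0, 0, 0], "gripper": -1}, {"xyz": [0, 0, 0], "turn": [0, 0, 0], "gripper": -1}, {"xyz": [0, 0, 0], "turn": [0, 0, 0], "gripper": -1}, {"xyz": [0, 0, 0], "turn": [0, 0, 0], "gripper": -1}])

```text
time_s: 13.73
position: [0.4666, 0.2231, 0.0851]
tool_rot: [[-0.31, 0.951, 0.001], [0.951, 0.31, 0.0], [-0.0, 0.001, -1.0]]
ft_force: [2.5, -1.4, 4.4]
grip_width: 0.0188
```

step_arm(steps=[{"xyz": [0, 0, -0.004], "turn": [0, 0, 0], "gripper": -1}, {"xyz": [0, 0, -0.004], "turn": [0, 0, 0], "gripper": -1}, {"xyz": [0, 0, -0.004], "turn": [0, 0, 0], "gripper": -1}, {"xyz": [0, 0, -0.004], "turn": [0, 0, 0], "gripper": -1}, {"xyz": [0, 0, -0.004], "turn": [0, 0, 0], "gripper": -1}, {"xyz": [0, 0, 0], "turn": [0, 0, 0], "gripper": -1}, {"xyz": [0, 0, 0], "turn": [0, 0, 0], "gripper": -1}])

```text
time_s: 14.32
position: [0.4659, 0.2229, 0.0855]
tool_rot: [[-0.31, 0.951, -0.001], [0.951, 0.31, -0.0], [0.0, -0.001, -1.0]]
ft_force: [2.5, -0.9, 0.1]
grip_width: 0.0184
```

step_arm(steps=[{"xyz": [0, 0, -0.003], "turn": [0, 0, 0], "gripper": -1}, {"xyz": [0, 0, -0.003], "turn": [0, 0, 0], "gripper": -1}, {"xyz": [0, 0, -0.003], "turn": [0, 0, 0], "gripper": -1}, {"xyz": [0, 0, -0.003], "turn": [0, 0, 0], "gripper": -1}, {"xyz": [0, 0, -0.003], "turn": [0, 0, 0], "gripper": -1}, {"xyz": [0, 0, 0], "turn": [0, 0, 0], "gripper": -1}, {"xyz": [0, 0, 0], "turn": [0, 0, 0], "gripper": -1}])

```text
time_s: 14.9
position: [0.4658, 0.2229, 0.0861]
tool_rot: [[-0.31, 0.951, -0.001], [0.951, 0.31, -0.0], [0.0, -0.001, -1.0]]
ft_force: [0.5, -2.0, -2.1]
grip_width: 0.0186
```

step_arm(steps=[{"xyz": [0, 0, -0.003], "turn": [0, 0, 0], "gripper": -1}, {"xyz": [0, 0, -0.003], "turn": [0, 0, 0], "gripper": -1}, {"xyz": [0, 0, -0.003], "turn": [0, 0, 0], "gripper": -1}, {"xyz": [0, 0, -0.003], "turn": [0, 0, 0], "gripper": -1}, {"xyz": [0, 0, 0], "turn": [0, 0, 0], "gripper": -1}, {"xyz": [0, 0, 0], "turn": [0, 0, 0], "gripper": -1}])

```text
time_s: 15.4
position: [0.4658, 0.2229, 0.0866]
tool_rot: [[-0.31, 0.951, -0.001], [0.951, 0.31, -0.0], [0.0, -0.001, -1.0]]
ft_force: [-0.1, -1.5, -5.1]
grip_width: 0.0189
```

step_arm(steps=[{"xyz": [0, 0, -0.002], "turn": [0, 0, 0], "gripper": -1}, {"xyz": [0, 0, -0.002], "turn": [0, 0, 0], "gripper": -1}, {"xyz": [0, 0, -0.002], "turn": [0, 0, 0], "gripper": -1}, {"xyz": [0, 0, -0.002], "turn": [0, 0, 0], "gripper": -1}, {"xyz": [0, 0, -0.002], "turn": [0, 0, 0], "gripper": -1}, {"xyz": [0, 0, -0.002], "turn": [0, 0, 0], "gripper": -1}, {"xyz": [0, 0, -0.002], "turn": [0, 0, 0], "gripper": -1}, {"xyz": [0, 0, -0.002], "turn": [0, 0, 0], "gripper": -1}, {"xyz": [0, 0, 0], "turn": [0, 0, 0], "gripper": -1}])

```text
time_s: 16.15
position: [0.4659, 0.2229, 0.0873]
tool_rot: [[-0.31, 0.951, -0.001], [0.951, 0.31, -0.0], [0.0, -0.001, -1.0]]
ft_force: [-0.3, -3.1, -8.9]
grip_width: 0.0185
```

step_arm(steps=[{"xyz": [0, 0, -0.002], "turn": [0, 0, 0], "gripper": -1}, {"xyz": [0, 0, -0.002], "turn": [0, 0, 0], "gripper": -1}, {"xyz": [0, 0, -0.002], "turn": [0, 0, 0], "gripper": -1}, {"xyz": [0, 0, 0], "turn": [0, 0, 0], "gripper": -1}])

```text
time_s: 16.48
position: [0.4659, 0.2229, 0.0875]
tool_rot: [[-0.31, 0.951, -0.001], [0.951, 0.31, -0.0], [0.0, -0.001, -1.0]]
ft_force: [-0.8, -1.1, -11.4]
grip_width: 0.0186
```

step_arm(steps=[{"xyz": [0, 0, -0.002], "turn": [0, 0, 0], "gripper": -1}, {"xyz": [0, 0, -0.001], "turn": [0, 0, 0], "gripper": -1}, {"xyz": [0, 0, 0], "turn": [0, 0, 0], "gripper": -1}])

```text
time_s: 16.73
position: [0.4659, 0.2229, 0.0877]
tool_rot: [[-0.31, 0.951, -0.001], [0.951, 0.31, -0.0], [0.0, -0.001, -1.0]]
ft_force: [-0.7, -1.1, -11.6]
grip_width: 0.0186
```

step_arm(steps=[{"xyz": [0, 0, 0], "turn": [0, 0, 0], "gripper": -1}, {"xyz": [0, 0, 0], "turn": [0, 0, 0], "gripper": -1}, {"xyz": [0, 0, 0], "turn": [0, 0, 0], "gripper": -1}])

```text
time_s: 16.98
position: [0.466, 0.223, 0.0877]
tool_rot: [[-0.31, 0.951, -0.0], [0.951, 0.31, -0.0], [0.0, -0.0, -1.0]]
ft_force: [-0.3, -1.4, -11.8]
grip_width: 0.0189
```

step_arm(steps=[{"xyz": [0, 0, 0], "turn": [0, 0, 0], "gripper": -1}, {"xyz": [0, 0, 0], "turn": [0, 0, 0], "gripper": -1}, {"xyz": [0, 0, 0], "turn": [0, 0, 0], "gripper": -1}])

```text
time_s: 17.23
position: [0.466, 0.2229, 0.0877]
tool_rot: [[-0.31, 0.951, -0.0], [0.951, 0.31, -0.0], [0.0, -0.0, -1.0]]
ft_force: [-0.8, -1.3, -11.2]
grip_width: 0.0186
```

step_arm(steps=[{"xyz": [0, 0, -0.002], "turn": [0, 0, 0], "gripper": -1}, {"xyz": [0, 0, -0.001], "turn": [0, 0, 0], "gripper": -1}, {"xyz": [0, 0, 0], "turn": [0, 0, 0], "gripper": -1}])

```text
time_s: 17.48
position: [0.466, 0.2229, 0.0878]
tool_rot: [[-0.31, 0.951, -0.0], [0.951, 0.31, -0.0], [0.0, -0.0, -1.0]]
ft_force: [-2.4, -1.6, -12.7]
grip_width: 0.0182
```

step_arm(steps=[{"xyz": [0, 0, 0], "turn": [0, 0, 0], "gripper": -1}, {"xyz": [0, 0, 0], "turn": [0, 0, 0], "gripper": -1}, {"xyz": [0, 0, 0], "turn": [0, 0, 0], "gripper": -1}])

```text
time_s: 17.73
position: [0.466, 0.223, 0.0879]
tool_rot: [[-0.31, 0.951, -0.0], [0.951, 0.31, -0.0], [0.0, -0.0, -1.0]]
ft_force: [-1.2, -1.9, -12.3]
grip_width: 0.0186
```

step_arm(steps=[{"xyz": [0, 0, 0], "turn": [0, 0, 0], "gripper": -1}, {"xyz": [0, 0, 0], "turn": [0, 0, 0], "gripper": -1}, {"xyz": [0, 0, 0], "turn": [0, 0, 0], "gripper": -1}])

```text
time_s: 17.98
position: [0.466, 0.2229, 0.0879]
tool_rot: [[-0.31, 0.951, -0.0], [0.951, 0.31, -0.0], [-0.0, -0.0, -1.0]]
ft_force: [-1.9, -1.7, -12.4]
grip_width: 0.0186
```

step_arm(steps=[{"xyz": [0, 0, 0], "turn": [0, 0, 0], "gripper": -1}, {"xyz": [0, 0, 0], "turn": [0, 0, 0], "gripper": -1}, {"xyz": [0, 0, 0], "turn": [0, 0, 0], "gripper": -1}, {"xyz": [0, 0, 0], "turn": [0, 0, 0], "gripper": -1}, {"xyz": [0, 0, 0], "turn": [0, 0, 0], "gripper": -1}])

```text
time_s: 18.4
position: [0.466, 0.223, 0.0879]
tool_rot: [[-0.31, 0.951, -0.0], [0.951, 0.31, -0.0], [0.0, -0.0, -1.0]]
ft_force: [-2.3, -2.1, -13.6]
grip_width: 0.0183
```

That was a hold of about 1.2 s at around 12.5 N. Now I'll ease off.

step_arm(steps=[{"xyz": [0, 0, 0.002], "turn": [0, 0, 0], "gripper": -1}, {"xyz": [0, 0, 0.004], "turn": [0, 0, 0], "gripper": -1}, {"xyz": [0, 0, 0.004], "turn": [0, 0, 0], "gripper": -1}, {"xyz": [0, 0, 0.004], "turn": [0, 0, 0], "gripper": -1}, {"xyz": [0, 0, 0.004], "turn": [0, 0, 0], "gripper": -1}, {"xyz": [0, 0, 0.004], "turn": [0, 0, 0], "gripper": -1}, {"xyz": [0, 0, 0.004], "turn": [0, 0, 0], "gripper": -1}, {"xyz": [0, 0, 0.004], "turn": [0, 0, 0], "gripper": -1}, {"xyz": [0, 0, 0.004], "turn": [0, 0, 0], "gripper": -1}, {"xyz": [0, 0, 0.004], "turn": [0, 0, 0], "gripper": -1}, {"xyz": [0, 0, 0.004], "turn": [0, 0, 0], "gripper": -1}, {"xyz": [0, 0, 0.004], "turn": [0, 0, 0], "gripper": -1}, {"xyz": [0, 0, 0.004], "turn": [0, 0, 0], "gripper": -1}, {"xyz": [0, 0, 0], "turn": [0, 0, 0], "gripper": -1}, {"xyz": [0, 0, 0], "turn": [0, 0, 0], "gripper": -1}])

```text
time_s: 19.65
position: [0.4666, 0.223, 0.0863]
tool_rot: [[-0.31, 0.951, 0.001], [0.951, 0.31, 0.0], [-0.0, 0.001, -1.0]]
ft_force: [-1.0, -3.0, -2.2]
grip_width: 0.0183
```

step_arm(steps=[{"xyz": [0, 0, 0.004], "turn": [0, 0, 0], "gripper": -1}, {"xyz": [0, 0, 0.004], "turn": [0, 0, 0], "gripper": -1}, {"xyz": [0, 0, 0.004], "turn": [0, 0, 0], "gripper": -1}, {"xyz": [0, 0, 0.004], "turn": [0, 0, 0], "gripper": -1}, {"xyz": [0, 0, 0], "turn": [0, 0, 0], "gripper": -1}, {"xyz": [0, 0, 0], "turn": [0, 0, 0], "gripper": -1}])

```text
time_s: 20.15
position: [0.4666, 0.2231, 0.0856]
tool_rot: [[-0.31, 0.951, 0.001], [0.951, 0.31, 0.0], [-0.0, 0.001, -1.0]]
ft_force: [0.3, -2.2, 0.6]
grip_width: 0.0186
```

step_arm(steps=[{"xyz": [0, 0, 0.005], "turn": [0, 0, 0], "gripper": -1}, {"xyz": [0, 0, 0.005], "turn": [0, 0, 0], "gripper": -1}, {"xyz": [0, 0, 0.005], "turn": [0, 0, 0], "gripper": -1}, {"xyz": [0, 0, 0], "turn": [0, 0, 0], "gripper": -1}, {"xyz": [0, 0, 0], "turn": [0, 0, 0], "gripper": -1}], squeeze=25)

```text
time_s: 20.57
position: [0.4665, 0.223, 0.085]
tool_rot: [[-0.31, 0.951, 0.001], [0.951, 0.31, 0.0], [-0.0, 0.001, -1.0]]
ft_force: [2.2, -2.3, 4.8]
grip_width: 0.0186
```

step_arm(steps=[{"xyz": [0, 0, 0], "turn": [0, 0, 0], "gripper": -0.5}, {"xyz": [0, 0, 0], "turn": [0, 0, 0], "gripper": -0.45}, {"xyz": [0, 0, 0], "turn": [0, 0, 0], "gripper": -0.4}, {"xyz": [0, 0, 0], "turn": [0, 0, 0], "gripper": -0.2}, {"xyz": [0, 0, 0], "turn": [0, 0, 0], "gripper": 0}, {"xyz": [0, 0, 0], "turn": [0, 0, 0], "gripper": 0.2}, {"xyz": [0, 0, 0], "turn": [0, 0, 0], "gripper": 0.3}, {"xyz": [0, 0, 0], "turn": [0, 0, 0], "gripper": 0.3}, {"xyz": [0, 0, 0], "turn": [0, 0, 0], "gripper": 0.3}, {"xyz": [0, 0, 0], "turn": [0, 0, 0], "gripper": 0.3}])

```text
time_s: 21.4
position: [0.4661, 0.223, 0.0847]
tool_rot: [[-0.31, 0.951, 0.0], [0.951, 0.31, 0.0], [0.0, 0.0, -1.0]]
ft_force: [0.5, -0.6, -0.3]
grip_width: 0.0555
```

Released. I'll retreat straight up and look.

step_arm(steps=[{"xyz": [0, 0, -0.1], "turn": [0, 0, 0], "gripper": 0.3}, {"xyz": [0, 0, -0.3], "turn": [0, 0, 0], "gripper": 0.3}, {"xyz": [0, 0, -0.5], "turn": [0, 0, 0], "gripper": 0.3}, {"xyz": [0, 0, -0.6], "turn": [0, 0, 0], "gripper": 0.3}, {"xyz": [0, 0, -0.6], "turn": [0, 0, 0], "gripper": 0.3}, {"xyz": [0, 0, -0.5], "turn": [0, 0, 0], "gripper": 0.3}, {"xyz": [0, 0, -0.3], "turn": [0, 0, 0], "gripper": 0.3}, {"xyz": [0, 0, 0], "turn": [0, 0, 0], "gripper": 0.3}, {"xyz": [0, 0, 0], "turn": [0, 0, 0], "gripper": 0.3}, {"xyz": [0, 0, 0], "turn": [0, 0, 0], "gripper": 0.3}])

```text
time_s: 22.23
position: [0.4656, 0.2228, 0.1998]
tool_rot: [[-0.31, 0.951, -0.002], [0.951, 0.31, -0.0], [0.0, -0.002, -1.0]]
ft_force: [0.2, 0.1, -0.5]
grip_width: 0.0553
```

Run:
```python
from h import *
s=env.observe();print(s['time_s'],s['position'],s['ft_force'])
c=cams.camera_info('wrist');p,d=cams.get_image('wrist')
print('pred top home',proj(c,[.466,.2229,.1055]),'flange',proj(c,[.466,.2229,.0585]))
cv2.imwrite('pics/w7.png',cv2.resize(p[60:360,110:410,::-1],None,fx=2,fy=2,interpolation=cv2.INTER_CUBIC))
u,v=map(int,proj(c,[.466,.2229,.1055]));w=np.array([at_d(c,a,b,d[b,a])[2] for a in range(u-4,u+5) for b in range(v-4,v+5)]);print('handle top z',np.median(w))
h=[at_d(c,a,b,d[b,a])[2] for a in range(u-45,u-30) for b in range(v-45,v-20)];print('plate/near z',np.median(h))
```

```text
22.2333 [0.46563    0.22284879 0.19977098] [ 0.23752515  0.14326275 -0.46499274]
pred top home (np.float64(259.5889469418484), np.float64(202.43216414071094)) flange (np.float64(259.5408292446606), np.float64(183.30315682535522))
handle top z 0.10541509281680991
plate/near z 0.05447727965287752
```

View pics/w7.png

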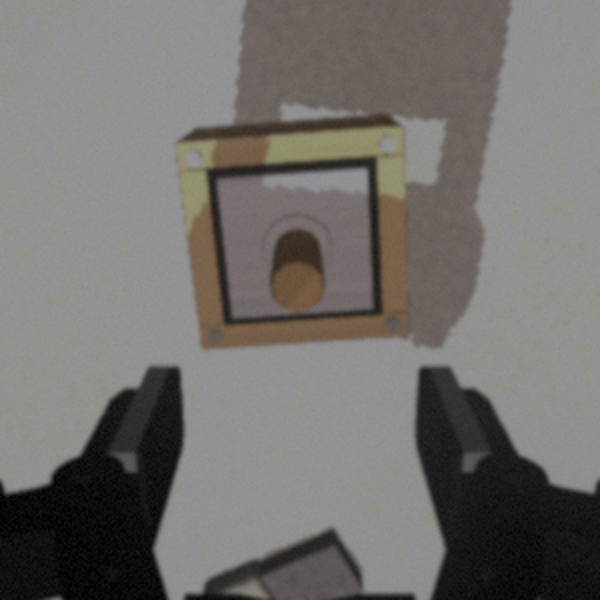

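The post stands upright and centred in the plate, with its top at crop (297,286) and its flange flat around (297,245). The handle top is at z = 0.1054, which is 50 mm above the plate's 0.0554, as it should be when fully home. The robot is clear, so I'm handing in.

```bash
python3 -c "
from rig import order
print(order.close_job())"
```

```text
the job is handed in; nothing more can be done
None
```

The tall post is snapped into the empty mounting block, it held a pull of about 12 N, and it was left fully home. The job took about 22 s.

- **Insertion:** The highest press I read was about 12 N. I only saw force at the end of each move, so I did not see the snap's own peak. I know it latched because the gripper then felt a downward pull of about 8 N while the post sat just above home.
- **Pull test:** I raised the pull slowly from zero to about 12.5 N and held it for about 1.2 s. Readings during the hold were 12.3 to 13.6 N, with nothing near 17 N. The post did not slip or lift out, and the height at zero force was the same before and after.
- **Final check:** The wrist camera measured the handle top at 105.4 mm. That is 50.0 mm above the plate height of 55.4 mm measured before insertion, so the flange is flat on the plate. The post stood upright and the gripper was clear of it.
- **Mismatches:** At full pull the gripper had risen about 2.3 mm, where the rubber alone would give about 1.5 mm. I put the difference down to play in the latch and pose noise, but did not confirm it. A depth patch on or beside the plate in the final picture read 54.5 mm, about 1 mm lower than before.
- **Bystanders:** No move went near them. I did not take a last overview picture to check each one.

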